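Sign out the pocket tester

ROBOT

A 6-joint arm with a two-finger parallel gripper is mounted at the origin on the work surface; the furniture and walls round the work are solid. World frame = base frame: x ahead of the robot, y to its left, z up, the work surface at z = 0. Lengths are in mm, angles in rad, forces in N, time in s.
With the tool pointing down it reaches from about 275 to 975 mm from the base axis. Payload 8.4 kg.
Tool frame: the origin (TCP) lies between the finger pads; the fingertips stand 14 mm ahead of it and the grasp point (between the pads) lies 5 mm behind it; z points along the fingers, y is the line along which they close (so a half turn about z gives the same grasp; the last joint's range is limited). The gripper opens to 92 mm and grips with 3 to 60 N. Pads are 20 mm wide; open, the fingers measure 128 mm over their backs; the gripper's body (75 mm by 189 mm) begins 69 mm behind the grasp point.
Start: joints at [1.133, 0.353, 1.633, -0, 1.155, -0.002], TCP at [263.834, 566.586, 228.583] pointing down, gripper open.
Joint ranges: [-2.63, 2.63], [-0.92, 2.1], [0.06, 2.66], [-1.3, 4.44], [0, 2.69], [-3.02, 3.02]. Speed limits (rad/s): [2.22, 2.22, 2.79, 3.14, 3.14, 3.14].

INTERFACE

Orientations are given as a unit quaternion [w, x, y, z].
In Python, from station import manip gives the robot as it stands.
- The arm moves only by the tool drive_effector, called after "Call:" as name(argument=value, ...), one argument or row to a line, values as JSON. Schema: {"type":"object","properties":{"offsets":{"type":"array","items":{"type":"array","items":{"type":"number"},"minItems":5,"maxItems":5},"minItems":1,"maxItems":10},"grip_force":{"type":"number"},"only":{"type":"string"},"quiet":{"type":"boolean"},"lines":{"type":"string"}},"required":["offsets"],"additionalProperties":false}. offsets is a list of rows, 1 to 10 of them, each of 5 numbers: dx, dy, dz in mm, then a turn about the tool's z in rad, then the finger opening in mm; each row is the pose to reach, as a shift and turn from the pose commanded when the call began, along the tool's axes at that moment; what a row does not reach only later rows make up. A row lasts 1/8 s, in which the tool goes at most 62.5 mm and 0.188 rad, less where a joint would pass 70% of its speed; a pose out of reach is approached as far as the arm can. The fingers move at their own pace and stop on an object; grip_force is the grip in N (left out, the last holds). Time passes only in rows, so rows that do not move let the fingers close. The tool returns the time, the measured TCP pose, the force, the opening and the grip force at its end. only (a regular expression) keeps the lines of the reply that match it, lines (a string "A,B") keeps lines A to B, and quiet returns only ok. Input that does not fit is refused with a message, and nothing moves.
- manip.sense(): the state, without advancing time (a new reading comes with each control period).
- manip.snapshot(name): name is "scene" or "top" or "wrist"; returns the picture (420x560x3 uint8, red, green, blue); there is no depth.
- manip.camera_params(name): a dict with "vfov" (degrees; the focal length in pixels is half the picture's height over the tangent of half this angle, whatever the lens; pixels are square), "cx", "cy" (the principal point, pixels), "R" (3x3) and "t" (3): a world point X has camera coordinates R X + t. Camera axes: x right, y down, z forward; pixel columns grow to the right and rows downward; lengths in mm; the calibration is good to about 2 mm. A picture is of the moment at which its call begins: read the wrist's pose just before it. camera_params takes no time and is no camera call; for the wrist camera it gives the pose at the moment of the call.
- manip.close_job(): hands the job in; it is judged then, once.
The state is a dict: "t": time; "joint_positions": joint angles; "qvel": joint speeds; "joint_efforts": joint torques, N m; "eef_pos": TCP position; "eef_rot": TCP orientation; "ft_force": force on the tool from outside, world axes, zero at the start; "ft_torque": the same for the moment, N m; "gripper_width": finger opening in mm; "grasp_force": force on a finger pad.
Only numpy, scipy, OpenCV 4.12 (cv2) and the standard library are available. Lean on these libraries where they do the work, as an engineer would, in place of code of your own. Each camera call takes 0.05 s, during which the arm holds its last target. There are 200 camera calls.

TASK

Sign out the pocket tester: first hang its tally on the post by the eye, down to the foot, and let it go. Then draw the tester out of its slanting holder, turn it upright with the steel stem pointing straight down, and finish while still holding it there, still, with the stem's tip at least 10 cm above the worktop. Leave the jar and the loose lid where they stand.

Things in the scene. Friction and masses are not known exactly. Their poses are not given: they have to be found in the camera images.
- tally: loose dark metal tally, flat on the worktop: plate 6 mm thick, x -45 to +48 mm, 30 mm wide in y (36 round the eye). Round 20 mm eye through it at x +30. Upright finger rib to grip by: x -43 to -11 mm, 12 mm thick in y (centred on y 0), top 29 mm above the underside. 60 g. Origin: underside, on the long centre line; z up. May lie at any heading on the post
- tally_eye (a point): centre of the tally's eye, mid-thickness (3 mm above the underside)
- post: upright round post, fixed: 10 mm diameter, domed tip 67 mm above the worktop, on a disc foot 44 mm across and 6 mm high (a small collar, 16 mm across, rises 3 mm more round the post). Origin: underside, on the axis; z up. Stands clear all round
- post_tip (a point): top of the post's dome, on its axis, 67 mm above the worktop
- holder: grey slanting holder, fixed: base 96 x 70 x 10 mm (x -50 to +46) with a square sleeve, 26 mm outside, 11 mm bore, 80 mm long, leaning 45 degrees. The bore's axis lies in the holder's xz plane and points out of the mouth along (-0.707, 0, 0.707) in the holder's axes. Origin: underside of the base, z up. Its -x side faces toward the robot's side of the bench
- mouth (a point): centre of the sleeve's mouth: 24.6 mm toward the holder's -x from its origin, 80.6 mm above the worktop
- tester: black pocket tester, loose in the sleeve: handle 24 (own x) x 16 (y) x 85 mm, round steel stem 8 mm thick, 75 mm long. Origin: stem tip; z runs up the stem (0 to 75 mm) and handle (75 to 160). In the holder all the stem is inside, the handle all outside, its shoulder on the mouth; z leans as the bore, sagging 2 to 3 degrees more; y is level, along the holder's y. Draw it 75 mm to free it. 70 g
- tester_tip (a point): tip of the tester's steel stem (the body's origin)
- tester_top (a point): middle of the handle's free end, 160 mm from the tip
- tap_right: tall fixed tap, an obstacle: column 40 mm thick rises at own (57, 25) mm from the origin; a cross handle stands out from it to own y -55 mm, 85 to 145 mm up; the gooseneck tops out 377 mm above the worktop and comes down at own (-79, 25). Origin on the worktop, z up
- tap_left: the other tall fixed tap, mirrored, an obstacle 377 mm high: column at own (57, -25) mm from the origin, handle to own y +55 mm, gooseneck down at own (-79, -25). Both taps stand at the sink, left of the work
- lid: bystander: loose ribbed jar lid lying flat, 51 mm across, 12 mm high; origin at the underside
- jar: bystander: small specimen jar with its lid on, 51 mm across, 59 mm high; origin at the underside

How it is judged:
By the outcome, as a careful person would: the job done as asked, in the order asked, and still so for the second after the job is handed in, while the arm keeps its last pose, push and grip.
It also fails if it takes over 64 s, if anything falls off the work surface, if the arm or the gripper's body presses on something with over 40 N, if the wrist force passes 120 N, or if a joint passes its speed limit or range.

## Working session

There is one attempt and no reset: what is moved stays moved. The work goes in short steps, Python scripts to look and compute and a tool call to move; the robot and the scene stay as the last step left them, time stands still between calls to the robot, and variables do not carry over. Pictures are saved under pics/ and viewed, at most 10 in all, crops included, and the job is handed in when it is done.

```bash
ls; mkdir -p pics
```

Run:
```python
from station import manip
import cv2,numpy as np
for n in("scene","top"):
    p=manip.camera_params(n);print(n,p)
    cv2.imwrite(f"pics/{n}0.png",manip.snapshot(n)[:,:,::-1])
print(manip.camera_params("wrist"));print(manip.sense())
```

```text
pics
station.py
scene {'vfov': 52.77189044428302, 'cx': 274.9090679465527, 'cy': 211.59756293250985, 'R': array([[ 0.61396962, -0.78916833, -0.01595786],
       [-0.61379307, -0.46462195, -0.6382668 ],
       [ 0.49628558,  0.40167125, -0.76964981]]), 't': array([-358.96512562,  360.98073442, 1223.78487205])}
top {'vfov': 50.92524666086029, 'cx': 279.70380491289995, 'cy': 207.9308104488586, 'R': array([[-0.02136833, -0.99941648, -0.02664756],
       [-0.98363934,  0.02578488, -0.17829412],
       [ 0.17887719,  0.02240174, -0.98361634]]), 't': array([ -28.58748831,  518.27457039, 1203.27756464])}
{'vfov': 66.4570489971603, 'cx': 280.4704978308286, 'cy': 209.7417476348648, 'R': array([[ 4.21656351e-01,  9.06755367e-01, -7.90838560e-04],
       [ 8.75514770e-01, -4.06901680e-01,  2.60585708e-01],
       [ 2.35965696e-01, -1.10570010e-01, -9.65450394e-01]]), 't': array([-623.79634411,  -28.58576414,  390.30984851])}
{'t': 0.1, 'joint_positions': array([ 1.13259645e+00,  3.53557465e-01,  1.63406110e+00, -8.00054916e-06,
        1.15522828e+00, -2.41565554e-03]), 'qvel': array([-1.92950786e-03, -5.13216291e-04, -1.69241976e-03, -1.78281120e-05,
        5.87582170e-04,  1.66151738e-03]), 'joint_efforts': array([ 5.76229868e-04, -5.94904339e+01, -3.34930086e+01,  7.00493809e-02,
        1.83330401e-02, -3.75966488e-05]), 'eef_pos': array([263.65038824, 566.1834546 , 227.95157727]), 'eef_rot': array([-1.33469351e-04,  2.16170434e-01,  9.76355442e-01, -6.12740762e-04]), 'ft_force': array([-0.60280251, -0.51703899, -0.44896929]), 'ft_torque': array([-0.01830324,  0.01733868,  0.02672452]), 'grasp_force': 0.0, 'gripper_width': 91.5345973821554}
```

View pics/scene0.png

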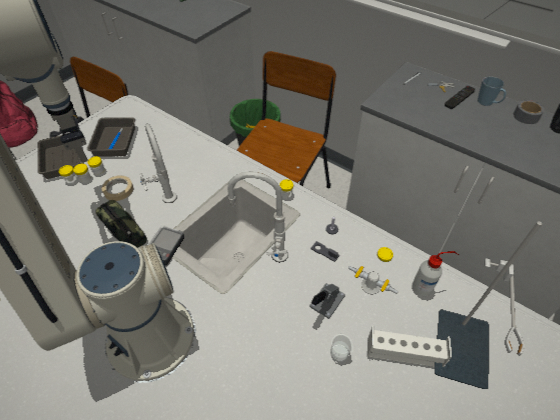

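View pics/top0.png

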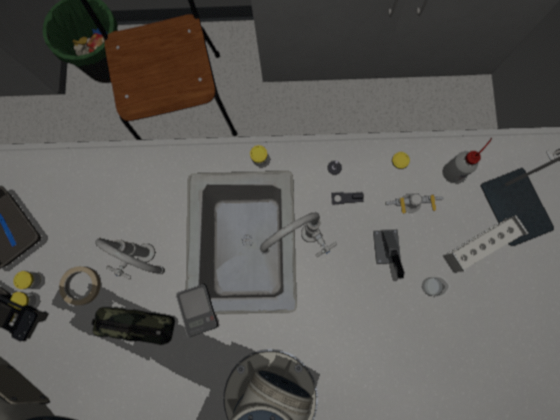

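The scene view shows the post at about (333,228), the tally at (325,250), the holder with tester at (327,298) and the lid at (385,254). The top view shows the post at (335,168), tally at (347,198) and holder at (390,250). The jar is probably at (259,155). I'll enlarge both views.

Run:
```python
import cv2,numpy as np
a=cv2.imread("pics/top0.png")[150:290,310:430];b=cv2.imread("pics/scene0.png")[210:325,295:400]
a=cv2.resize(a,None,fx=4,fy=4,interpolation=2);b=cv2.resize(b,None,fx=3,fy=3,interpolation=2)
c=np.zeros((560,800,3),np.uint8);c[:,:480]=a;c[:345,485:800]=b
cv2.imwrite("pics/crop0.png",cv2.convertScaleAbs(c,alpha=1.5))
```

```text
(no output)
```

View pics/crop0.png

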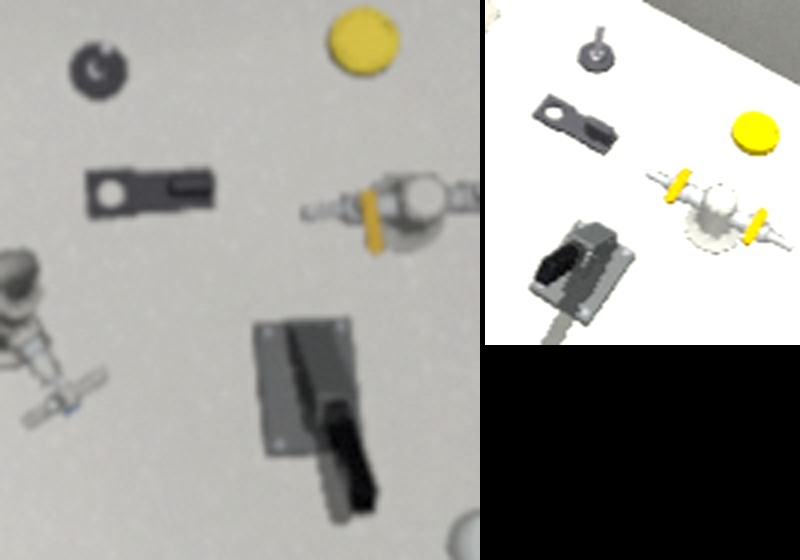

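The enlarged view shows the post foot at (334.5,168), the tally's eye at (337.7,198) with its rib toward +col, and the holder base centred at about (387.5,247). The handle leans from the mouth at about (394,252) down to (400,275). Next I'll turn these into points.

Create h.py:
```python
from station import manip
import numpy as np,cv2
from scipy.spatial.transform import Rotation as Ro
def ray(p,u,v,H=420):
    f=H/2/np.tan(np.radians(p['vfov'])/2)
    R=np.array(p['R']);d=R.T@np.array([(u-p['cx'])/f,(v-p['cy'])/f,1.]);return -R.T@np.array(p['t']),d
def onz(p,u,v,z):
    o,d=ray(p,u,v);return o+d*(z-o[2])/d[2]
def two(a,b):
    (o,d),(q,e)=a,b;s=np.linalg.lstsq(np.c_[d,-e],q-o,rcond=None)[0]
    x,y=o+s[0]*d,q+s[1]*e;return (x+y)/2,np.linalg.norm(x-y)
def proj(p,X):
    f=210/np.tan(np.radians(p['vfov'])/2);c=np.array(p['R'])@X+p['t'];return c[:2]/c[2]*f+[p['cx'],p['cy']]
def tool(s,X):  # world displacement to X in tool axes
    w,x,y,z=s['eef_rot'];R=Ro.from_quat([x,y,z,w]).as_matrix();return R.T@(np.array(X)-s['eef_pos']),R
```

Run:
```python
from h import *
np.set_printoptions(precision=1,suppress=True)
p=manip.camera_params("top");q=manip.camera_params("scene")
c=lambda x,y:(310+x/4-.4,150+y/4-.4)
e=lambda x,y:(295+(x-485)/3-.4,210+y/3-.4)
for n,x,y,z in[("eye",111,193,6),("tl",86,171,6),("bl",88,217,6),("tr",214,169,6),("br",214,207,6),("foot",98,71,6),("ribL",168,185,29),("ribR",211,185,29),
 ("h1",254,323,10),("h2",350,318,10),("h3",268,455,10),("lid",364,41,12)]:
    print(n,onz(p,*c(x,y),z))
for n,x,y,z in[("eye",553,112,6),("foot",596,58,6),("ribtop",598,130,29),("hA",634,257,10),("hB",587,322,10),("lid",755,132,12)]:
    print("s",n,onz(q,*e(x,y),z))
print("posttip",two(ray(p,*c(106,46)),ray(q,*e(600,28))))
s=manip.sense();print(tool(s,[0,0,0])[1]);print(-np.array(manip.camera_params("wrist")['R']).T@manip.camera_params("wrist")['t'])
```

```text
eye [ 550.3 -209.4    6. ]
tl [ 567.3 -191.8    6. ]
bl [ 532.9 -191.9    6. ]
tr [ 566.2 -285.4    6. ]
br [ 537.9 -283.8    6. ]
foot [ 642.8 -203.9    6. ]
ribL [ 550.4 -247.9   29. ]
ribR [ 549.6 -278.7   29. ]
h1 [ 451.5 -307.1   10. ]
h2 [ 453.4 -375.8   10. ]
h3 [ 357.2 -311.4   10. ]
lid [ 658.4 -399.7   12. ]
s eye [ 547.5 -207.5    6. ]
s foot [ 639.5 -204.3    6. ]
s ribtop [ 543.1 -267.    29. ]
s hA [ 446.8 -374.7   10. ]
s hB [ 358.4 -376.    10. ]
s lid [ 654.5 -398.8   12. ]
posttip (array([ 645.5, -203.4,   55.6]), np.float64(4.993334948629382))
[[-0.9  0.4 -0. ]
 [ 0.4  0.9 -0. ]
 [-0.  -0.  -1. ]]
[196.  597.2 383.8]
```

Run:
```python
from h import *
np.set_printoptions(precision=1,suppress=True)
p=manip.camera_params("top");q=manip.camera_params("scene")
for u,v,z in[(313,232,0),(318,243,0),(264,249,200),(335,250,115),(317,215,350)]: print(u,v,onz(p,u,v,z))
for u,v,z in[(279,255,0),(280,185,350),(229,190,350)]: print("s",onz(q,u,v,z))
s=manip.sense();d,R=tool(s,[550,-260,470]);print(d,R)
```

```text
313 232 [ 452.3 -135.1    0. ]
318 243 [ 419.9 -148.4    0. ]
264 249 [388.7  -3.9 200. ]
335 250 [ 389.1 -185.   115. ]
317 215 [ 444.9 -126.6  350. ]
s [ 448.1 -123.3    0. ]
s [ 441.4 -135.6  350. ]
s [346.5 -39.7 350. ]
[-608.3 -628.4 -241.3] [[-0.9  0.4 -0. ]
 [ 0.4  0.9 -0. ]
 [-0.  -0.  -1. ]]
```

Call:
drive_effector(
  offsets=[
    [0, 0, -60, 0, 92],
    [0, 0, -120, 0, 92],
    [0, 0, -180, 0, 92],
    [0, 0, -241, 0, 92],
    [0, 0, -241, 0, 92],
  ],
  grip_force=20,
)

```text
t: 0.72
eef_pos: [264.4, 567.8, 475.0]
eef_rot: [0.001, 0.216, 0.976, 0.004]
ft_force: [-0.5, 0.3, -0.3]
gripper_width: 91.6
grasp_force: 0.0
```

Call:
drive_effector(
  offsets=[
    [-300, -315, 0, 0, 92],
    [-300, -315, 0, 0, 92],
    [-300, -315, 0, 0, 92],
    [-300, -315, 0, 0, 92],
    [-300, -315, 0, 0, 92],
    [-300, -315, 0, 0, 92],
    [-300, -315, 0, 0, 92],
    [-300, -315, 0, 0, 92],
  ],
)

```text
t: 1.72
eef_pos: [403.4, 150.8, 468.5]
eef_rot: [-0.0, 0.219, 0.976, -0.001]
ft_force: [-0.2, 0.1, 0.2]
gripper_width: 91.8
grasp_force: 0.0
```

Call:
drive_effector(
  offsets=[
    [-308, -313, 0, 0.188, 92],
    [-308, -313, 0, 0.376, 92],
    [-308, -313, 0, 0.564, 92],
    [-308, -313, 0, 0.752, 92],
    [-308, -313, 0, 0.94, 92],
    [-308, -313, 0, 1.134, 92],
    [-308, -313, 0, 1.134, 92],
    [-308, -313, 0, 1.134, 92],
    [-308, -313, 0, 1.134, 92],
  ],
)

```text
t: 2.85
eef_pos: [550.1, -258.3, 468.3]
eef_rot: [-0.001, 0.707, 0.708, -0.0]
ft_force: [-0.1, 0.0, -0.7]
gripper_width: 92.0
grasp_force: 0.0
```

Run:
```python
from h import *
np.set_printoptions(precision=3,suppress=True)
s=manip.sense();print(s['joint_positions'],s['eef_pos'],tool(s,[0,0,0])[1])
```

```text
[-0.442  0.199  1.329  0.001  1.616 -0.443] [ 550.053 -258.331  468.334] [[-0.001  1.    -0.002]
 [ 1.     0.001  0.002]
 [ 0.002 -0.002 -1.   ]]
```

Call:
drive_effector(
  offsets=[
    [0, 0, 60, 0, 92],
    [0, 0, 120, 0, 92],
    [0, 0, 180, 0, 92],
    [0, 0, 218, 0, 92],
    [0, 0, 218, 0, 92],
  ],
)

```text
t: 3.48
eef_pos: [548.3, -256.7, 249.3]
eef_rot: [-0.003, 0.706, 0.708, -0.001]
ft_force: [0.8, 0.7, 0.9]
gripper_width: 91.9
grasp_force: 0.0
```

Run:
```python
from h import *
np.set_printoptions(precision=1,suppress=True)
p=manip.camera_params("wrist");im=manip.snapshot("wrist");import pickle;pickle.dump((p,im),open("w1.pkl","wb"))
cv2.imwrite("pics/w1.png",cv2.convertScaleAbs(im[:,:,::-1],alpha=1.3))
for X in([550,-209,6],[642,-204,6],[550,-265,29]):print(proj(p,np.array(X)))
```

```text
[283.9 145.5]
[359.5 141.6]
[283.8 194.2]
```

View pics/w1.png

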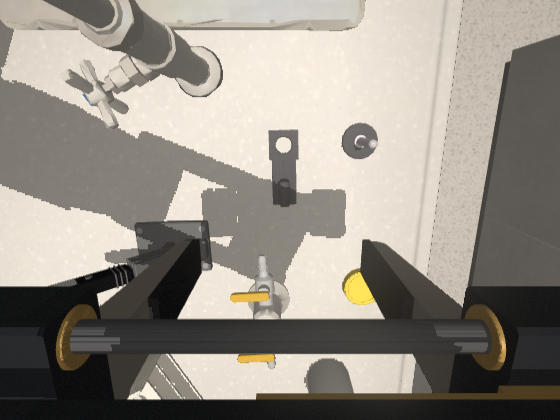

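The wrist view shows the tally's eye at (284,145), its rib at (284,192), the post foot at (360,141) and the dome at (373,143). All of these are close to where I predicted. Next I'll refine them by masks.

Run:
```python
from h import *
import pickle
np.set_printoptions(precision=1,suppress=True)
p,im=pickle.load(open("w1.pkl","rb"));g=cv2.cvtColor(im,cv2.COLOR_RGB2GRAY)
m=(g<75).astype(np.uint8)
roi=m[120:215,255:395]
n,l,st,c=cv2.connectedComponentsWithStats(roi)
for i in range(n):
    if st[i,4]>50: print(i,st[i],c[i]+[255,120])
eye=(g[135:155,272:297]>110).astype(np.uint8);n,l,st,c=cv2.connectedComponentsWithStats(eye)
for i in range(1,n):
    if 50<st[i,4]<350:print("eye",st[i],c[i]+[272,135],onz(p,*(c[i]+[272,135]),3))
fg=m[115:165,335:385];ys,xs=np.nonzero(fg);
h=cv2.convexHull(np.c_[xs,ys].astype(np.int32));(e,ax,an)=cv2.fitEllipse(h);print("foot",e,ax,onz(p,e[0]+335,e[1]+115,4.5))
print("tip",onz(p,372.5,143,65))
for a in[(269.5,132),(297.5,131)]:print(onz(p,*a,6))
print("edges")
for v in(165,200):
    r=np.nonzero(m[v,262:310])[0]+262;print(v,r.min(),r.max(),onz(p,r.min(),v,6),onz(p,r.max()+1,v,6))
print("rib",g[186:206:3,270:300])
```

```text
0 [    0     0   140    95 12721] [326.2 166. ]
12 [ 17  58  24  29 523] [283.  193.1]
eye [  3   2  16  16 206] [283.1 144.5] [ 548.9 -208.     3. ]
foot (15.921134948730469, 27.96044921875) (18.32891082763672, 28.05144500732422) [ 632.  -205.8    4.5]
tip [ 641.6 -202.5   65. ]
[ 532.4 -193.1    6. ]
[ 566.3 -191.8    6. ]
edgesTraceback (most recent call last):
  File "<stdin>", line 19, in <module>
    return umr_minimum(a, axis, None, out, keepdims, initial, where)
ValueError: zero-size array to reduction operation minimum which has no identity
```

Call:
drive_effector(
  offsets=[
    [-8.5, 0.7, 60, 0, 92],
    [-8.5, 0.7, 120, 0, 60],
    [-8.5, 0.7, 170, 0, 50],
    [-8.5, 0.7, 200, 0, 50],
    [-8.5, 0.7, 215, 0, 50],
    [-8.5, 0.7, 225, 0, 50],
    [-8.5, 0.7, 225, 0, 50],
    [-8.5, 0.7, 225, 0, 50],
  ],
  grip_force=25,
)

```text
t: 4.53
eef_pos: [551.5, -268.2, 27.8]
eef_rot: [0.001, 0.707, 0.707, 0.0]
ft_force: [0.2, -0.3, 0.9]
gripper_width: 50.2
grasp_force: 0.0
```

Call:
drive_effector(
  offsets=[
    [3, -2, 5, 0, 40],
    [3, -2, 5, 0, 25],
    [3, -2, 5, 0, 25],
    [3, -2, 5, 0, 25],
  ],
)

```text
t: 5.03
eef_pos: [548.7, -264.9, 21.7]
eef_rot: [0.0, 0.707, 0.707, 0.0]
ft_force: [1.8, 0.0, 0.0]
gripper_width: 25.1
grasp_force: 0.0
```

Call:
drive_effector(
  offsets=[
    [0, 0, 0, 0, 0],
    [0, 0, 0, 0, 0],
    [0, 0, 0, 0, 0],
    [0, 0, 0, 0, 0],
  ],
  grip_force=25,
)

```text
t: 5.52
eef_pos: [548.7, -264.9, 21.6]
eef_rot: [0.0, 0.707, 0.707, 0.0]
ft_force: [-0.6, -0.7, -0.3]
gripper_width: 11.9
grasp_force: 25.0
```

Call:
drive_effector(
  offsets=[
    [0, 0, -50, 0, 0],
    [0, 0, -100, 0, 0],
    [2, 45, -100, 0, 0],
    [4.5, 92.5, -100, 0, 0],
    [4.5, 92.5, -90, 0, 0],
    [4.5, 92.5, -90, 0, 0],
    [4.5, 92.5, -90, 0, 0],
  ],
)

```text
t: 6.4
eef_pos: [639.8, -260.2, 111.2]
eef_rot: [-0.001, 0.707, 0.707, -0.0]
ft_force: [0.1, 0.1, -1.1]
gripper_width: 12.1
grasp_force: 25.0
```

Run:
```python
from h import *
np.set_printoptions(precision=1,suppress=True)
s=manip.sense();p=manip.camera_params("wrist");im=manip.snapshot("wrist")
print(s['eef_pos'],s['gripper_width'])
a=im[60:260,180:380,::-1]
cv2.imwrite("pics/w2.png",cv2.convertScaleAbs(cv2.resize(a,None,fx=3,fy=3,interpolation=2),alpha=1.5))
e=s['eef_pos']+np.array([0,57,-18.6]);print(e,proj(p,e)); print(proj(p,np.array([641.5,-203.5,67])))
q=manip.camera_params("scene");im2=manip.snapshot("scene");cv2.imwrite("pics/s2.png",im2[:,:,::-1])
```

```text
[ 639.8 -260.2  111.2] 12.092168776441376
[ 639.8 -203.2   92.6] [283.2 154.3]
[285.7 150.9]
```

View pics/w2.png

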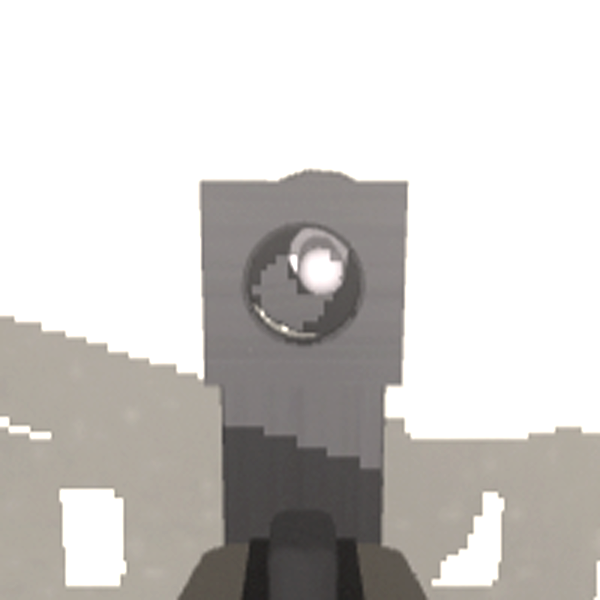

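The view shows the eye centred at crop (304,283), which is px (281,154). The bright dome is inside it at crop (320,270), which is px (286.4,149.8). So the eye is a few mm off the post.

Run:
```python
from h import *
np.set_printoptions(precision=1,suppress=True)
p=manip.camera_params("wrist");s=manip.sense()
e=onz(p,281,154,s['eef_pos'][2]-18.6);t=onz(p,286.4,149.8,65);print(e,t,t-e,s['eef_pos'],s['eef_rot'])
```

```text
[ 639.2 -203.3   93.2] [ 642.6 -203.3   65. ] [  3.4   0.  -28.2] [ 640.3 -260.5  111.8] [-0.   0.7  0.7 -0. ]
```

Call:
drive_effector(
  offsets=[
    [0, 3.4, 0, 0, 0],
    [0, 3.4, 10, 0, 0],
    [0, 3.4, 20, 0, 0],
    [0, 3.4, 30, 0, 0],
    [0, 3.4, 40, 0, 0],
    [0, 3.4, 50, 0, 0],
    [0, 3.4, 50, 0, 0],
  ],
)

```text
t: 7.38
eef_pos: [643.9, -260.0, 60.4]
eef_rot: [-0.001, 0.707, 0.707, -0.0]
ft_force: [0.3, 0.8, -0.1]
gripper_width: 11.9
grasp_force: 25.0
```

Call:
drive_effector(
  offsets=[
    [0, 0, 10, 0, 0],
    [0, 0, 20, 0, 0],
    [0, 0, 27, 0, 0],
    [0, 0, 31, 0, 0],
    [0, 0, 31, 0, 0],
  ],
)

```text
t: 8.0
eef_pos: [644.4, -260.2, 30.2]
eef_rot: [-0.0, 0.707, 0.707, -0.0]
ft_force: [-0.7, -1.2, 0.1]
gripper_width: 11.5
grasp_force: 25.0
```

Run:
```python
from h import *
s=manip.sense();print(s['eef_pos'],s['ft_force'])
im=manip.snapshot("wrist");cv2.imwrite("pics/w3.png",cv2.convertScaleAbs(im[:,:,::-1],alpha=1.3))
```

```text
[ 644.35993452 -260.18392676   30.21801094] [-0.67397336 -1.23929206  0.12180871]
```

View pics/w3.png

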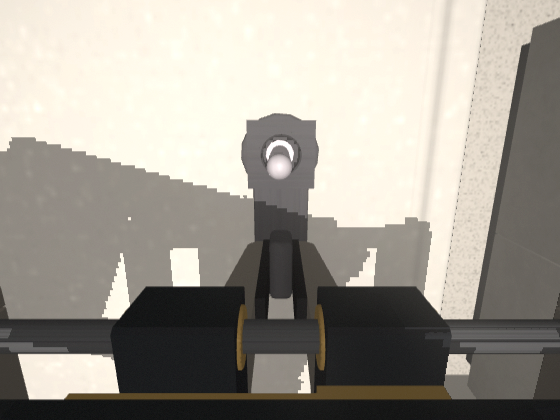

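The post passes through the eye, with the dome at (279,165) and the eye at (279,152), and the tally is just above the foot. I'll lower it the last 2 mm and release.

Call:
drive_effector(
  offsets=[
    [0, 0, 1.5, 0, 0],
    [0, 0, 2.5, 0, 0],
    [0, 0, 2.5, 0, 0],
  ],
)

```text
t: 8.43
eef_pos: [644.5, -260.3, 28.1]
eef_rot: [-0.0, 0.707, 0.707, -0.0]
ft_force: [-0.3, 0.2, -0.0]
gripper_width: 11.9
grasp_force: 25.0
```

Call:
drive_effector(
  offsets=[
    [0, 0, 2.5, 0, 25],
    [0, 0, 2.5, 0, 40],
    [0, 0, 2.5, 0, 40],
    [0, 0, -40, 0, 60],
    [0, 0, -90, 0, 92],
    [0, 0, -150, 0, 92],
    [0, 0, -150, 0, 92],
  ],
)

```text
t: 9.3
eef_pos: [647.6, -261.5, 184.1]
eef_rot: [0.004, 0.707, 0.707, 0.002]
ft_force: [0.6, -0.2, -0.7]
gripper_width: 77.9
grasp_force: 0.0
```

Run:
```python
from h import *
s=manip.sense();im=manip.snapshot("wrist");cv2.imwrite("pics/w4.png",cv2.convertScaleAbs(im[:,:,::-1],alpha=1.3))
```

```text
(no output)
```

View pics/w4.png

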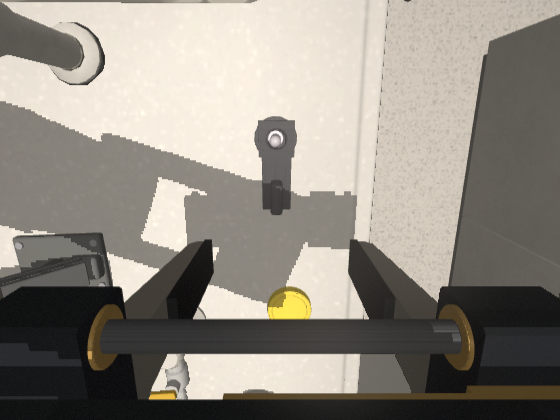

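The tally is hung, with the post through the eye at (276,139) and the tally seated over the foot. Now the tester.

Call:
drive_effector(
  offsets=[
    [0, 0, -60, 0, 92],
    [-20, -50, -100, 0.188, 92],
    [-85, -300, -110, 0.376, 92],
    [-85, -300, -110, 0.564, 92],
    [-85, -300, -110, 0.752, 92],
    [-85, -300, -110, 0.94, 92],
    [-85, -300, -110, 1.128, 92],
    [-85, -300, -110, 1.316, 92],
    [-85, -300, -110, 1.504, 92],
    [-85, -300, -110, 1.541, 92],
  ],
)

```text
t: 10.6
eef_pos: [343.9, -345.0, 286.4]
eef_rot: [-0.001, 1.0, 0.014, -0.001]
ft_force: [0.1, -0.1, -0.8]
gripper_width: 92.0
grasp_force: 0.0
```

Call:
drive_effector(
  offsets=[
    [0, 0, 0, 0, 92],
    [0, 0, 0, 0, 92],
    [0, 0, 0, 0, 92],
  ],
)

```text
t: 10.98
eef_pos: [344.5, -345.4, 287.7]
eef_rot: [-0.0, 1.0, 0.016, -0.0]
ft_force: [-0.7, -0.3, 0.4]
gripper_width: 92.1
grasp_force: 0.0
```

Run:
```python
from h import *
import pickle
s=manip.sense();p=manip.camera_params("wrist");im=manip.snapshot("wrist");pickle.dump((p,im),open("w5.pkl","wb"))
cv2.imwrite("pics/w5.png",cv2.convertScaleAbs(im[:,:,::-1],alpha=1.6))
for X in([381,-343.4,80.6],[318,-346,138]):print(proj(p,np.array(X)))
t=manip.camera_params("top");it=manip.snapshot("top")
print(onz(t,310+365/4,150+490/4,138))
```

```text
[279.75823366 155.87682042]
[280.21615273 225.13260101]
[ 326.34059847 -347.60341751  138.        ]
```

View pics/w5.png

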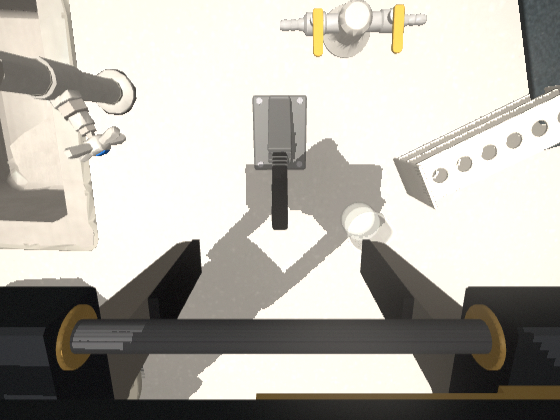

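The tester handle runs straight along column 280, from the mouth at about (279,155) to its end at (280,229), as predicted. The beaker at (363,222) is off to the side.

Call:
drive_effector(
  offsets=[
    [-15, 0, 50, 0, 60],
    [-15, 0, 100, 0, 45],
    [-15, 0, 140, 0, 45],
    [-15, 0, 155, 0, 45],
    [-15, 0, 164, 0, 45],
    [-15, 0, 164, 0, 45],
    [-15, 0, 164, 0, 45],
  ],
)

```text
t: 11.95
eef_pos: [330.2, -346.7, 125.2]
eef_rot: [0.001, 1.0, 0.015, 0.001]
ft_force: [0.2, 0.1, 0.8]
gripper_width: 45.1
grasp_force: 0.0
```

Call:
drive_effector(
  offsets=[
    [0, -1, 2, 0, 25],
    [0, -1, 2, 0, 0],
    [0, -1, 2, 0, 0],
    [0, -1, 2, 0, 0],
    [0, -1, 2, 0, 0],
  ],
  grip_force=10,
)

```text
t: 12.58
eef_pos: [329.6, -345.1, 122.2]
eef_rot: [0.0, 1.0, 0.015, 0.0]
ft_force: [-0.9, 0.3, 1.2]
gripper_width: 16.1
grasp_force: 10.0
```

Call:
drive_effector(
  offsets=[
    [-4, 0, -4, 0, 0],
    [-10, 0, -10, 0, 0],
    [-16, 0, -16, 0, 0],
    [-22, 0, -22, 0, 0],
    [-28, 0, -28, 0, 0],
  ],
)

```text
t: 13.2
eef_pos: [301.1, -346.0, 150.6]
eef_rot: [0.0, 1.0, 0.015, 0.0]
ft_force: [-0.1, 0.3, -1.3]
gripper_width: 16.0
grasp_force: 10.0
```

Call:
drive_effector(
  offsets=[
    [-6, 0, -6, 0, 0],
    [-12, 0, -12, 0, 0],
    [-18, 0, -18, 0, 0],
    [-21.5, 0, -21.5, 0, 0],
    [-21.5, 0, -21.5, 0, 0],
  ],
)

```text
t: 13.82
eef_pos: [280.0, -346.7, 171.8]
eef_rot: [0.0, 1.0, 0.015, 0.0]
ft_force: [0.0, -0.3, -0.8]
gripper_width: 16.4
grasp_force: 10.0
```

Run:
```python
from h import *
s=manip.sense();e=s['eef_pos'];print(e,s['gripper_width'])
g=e+np.array([0,0,5]);u=np.array([-.737,0,.676])
tip=g-145*u;top=g+15*u;sh=g-70*u
c=np.zeros((600,800,3),np.uint8);x=0
for n,box,k in(("scene",(220,200,140,120),3),("wrist",(200,90,160,200),2)):
    p=manip.camera_params(n);im=manip.snapshot(n)[:,:,::-1]
    print(n,[proj(p,X).round(1).tolist() for X in(tip,sh,g,top)])
    cv2.imwrite(f"pics/{n}6.png",im)
    X,Y,w,h=box;a=cv2.resize(im[Y:Y+h,X:X+w],None,fx=k,fy=k,interpolation=2);c[:a.shape[0],x:x+a.shape[1]]=a;x+=a.shape[1]+5
cv2.imwrite("pics/c6.png",cv2.convertScaleAbs(c,alpha=1.5))
```

```text
[ 279.96916236 -346.7024562   171.84432619] 16.361478323728186
scene [[327.4, 293.2], [317.7, 298.5], [307.5, 304.0], [305.2, 305.3]]
wrist [[285.1, 73.2], [283.1, 157.7], [280.5, 268.7], [279.8, 298.4]]
```

View pics/c6.png

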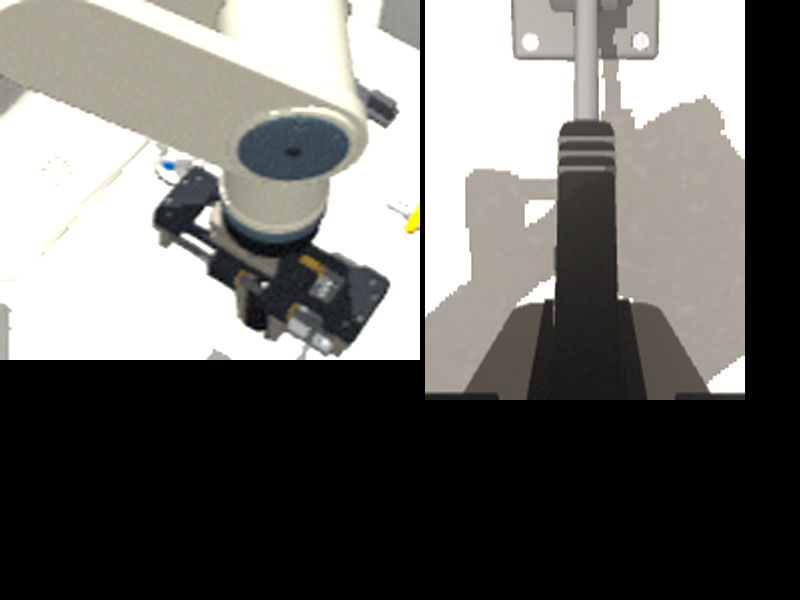

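The wrist panel shows the stem drawn out, with the shoulder at px (281,151) and the tip just inside the mouth. I'll pivot the tester in the lightly closed pads about its tip, which the mouth holds.

Call:
drive_effector(
  offsets=[
    [3, 0, -3, 0, 0],
    [6, 0, -6, 0, 0],
    [13, 0, -12, 0, 0],
    [22.5, 0, -20, 0, 0],
    [33.5, 0, -27, 0, 0],
    [45, 0, -33, 0, 0],
    [56, 0, -37.5, 0, 0],
    [56, 0, -37.5, 0, 0],
  ],
  grip_force=6,
)

```text
t: 14.92
eef_pos: [337.2, -345.0, 209.4]
eef_rot: [0.0, 1.0, 0.016, 0.0]
ft_force: [0.6, -0.2, -1.6]
gripper_width: 16.0
grasp_force: 6.0
```

Run:
```python
from h import *
s=manip.sense();e=s['eef_pos'];g=e+np.array([0,0,5])
p=manip.camera_params("wrist");im=manip.snapshot("wrist");cv2.imwrite("pics/w7.png",im[:,:,::-1])
for a in(50,40,30,20,10,0):
    u=np.array([-np.sin(np.radians(a)),0,np.cos(np.radians(a))]);print(a,proj(p,g-70*u).round(),proj(p,g-145*u).round())
gr=cv2.cvtColor(im,cv2.COLOR_RGB2GRAY)
for v in range(60,300,8):print(v,gr[v,258:304:3].tolist())
```

```text
50 [283. 155.] [285.  66.]
40 [283. 167.] [284.  95.]
30 [282. 181.] [283. 123.]
20 [282. 195.] [282. 150.]
10 [281. 210.] [281. 176.]
0 [280. 226.] [280. 202.]
60 [187, 187, 185, 185, 186, 188, 189, 185, 186, 187, 187, 186, 185, 185, 185, 186]
68 [186, 185, 187, 185, 186, 188, 185, 185, 186, 185, 184, 184, 185, 186, 186, 187]
76 [186, 184, 185, 186, 188, 185, 186, 186, 187, 185, 185, 185, 185, 186, 186, 189]
84 [121, 121, 121, 93, 104, 106, 106, 106, 105, 105, 105, 101, 120, 119, 118, 137]
92 [123, 122, 121, 95, 95, 94, 95, 95, 95, 95, 94, 95, 77, 119, 120, 95]
100 [122, 121, 120, 94, 94, 95, 94, 94, 93, 93, 94, 92, 76, 119, 118, 118]
108 [120, 121, 120, 95, 94, 94, 93, 94, 94, 93, 92, 93, 73, 117, 116, 117]
116 [120, 119, 118, 94, 94, 93, 93, 93, 93, 92, 93, 93, 70, 86, 115, 115]
124 [119, 118, 117, 93, 93, 92, 93, 93, 92, 93, 92, 93, 61, 72, 115, 115]
132 [118, 118, 116, 92, 92, 93, 92, 92, 92, 93, 92, 92, 67, 69, 113, 114]
140 [117, 118, 97, 92
[... 735 characters left out ...]
8, 109, 108, 48, 30, 30, 29, 28, 27, 29, 29, 30, 63, 109, 107, 109]
228 [107, 107, 108, 28, 27, 27, 27, 27, 26, 27, 29, 28, 44, 186, 106, 107]
236 [186, 186, 184, 26, 26, 26, 26, 27, 26, 27, 27, 26, 33, 184, 185, 186]
244 [56, 26, 27, 26, 25, 25, 25, 22, 26, 26, 24, 24, 25, 27, 26, 56]
252 [27, 25, 25, 22, 22, 23, 22, 24, 23, 23, 23, 23, 25, 27, 25, 28]
260 [24, 24, 21, 21, 20, 22, 21, 21, 22, 22, 21, 23, 21, 25, 26, 24]
268 [20, 23, 21, 20, 20, 18, 20, 20, 21, 21, 21, 18, 20, 22, 23, 23]
276 [23, 20, 16, 19, 22, 23, 23, 23, 21, 22, 23, 23, 21, 19, 22, 23]
284 [18, 17, 14, 18, 18, 20, 20, 19, 19, 18, 19, 19, 17, 18, 20, 22]
292 [18, 16, 15, 18, 19, 19, 15, 17, 18, 16, 18, 19, 18, 19, 20, 20]
```

Call:
drive_effector(
  offsets=[
    [6, 0, -2.5, 0, 0],
    [12, 0, -5, 0, 0],
    [18, 0, -6.5, 0, 0],
    [24.5, 0, -8, 0, 0],
    [30.5, 0, -9, 0, 0],
    [36, 0, -10, 0, 0],
    [36, 0, -10, 0, 0],
  ],
)

```text
t: 15.85
eef_pos: [372.6, -343.8, 219.1]
eef_rot: [0.0, 1.0, 0.016, 0.0]
ft_force: [0.0, -0.5, -1.0]
gripper_width: 15.8
grasp_force: 6.0
```

Create m.py:
```python
from h import *
import sys
s=manip.sense();e=s['eef_pos'];g=e+np.array([0,0,5]);print(e,s['ft_force'].round(1))
p=manip.camera_params("wrist");im=manip.snapshot("wrist");cv2.imwrite(f"pics/{sys.argv[1]}.png",im[:,:,::-1])
for a in(20,10,0,-10):
    u=np.array([-np.sin(np.radians(a)),0,np.cos(np.radians(a))]);f=12*np.array([np.cos(np.radians(a)),0,np.sin(np.radians(a))]);print(a,"front shoulder",proj(p,g-70*u+f).round(1),"tip front",proj(p,g-145*u+f/3).round(1))
gr=cv2.cvtColor(im,cv2.COLOR_RGB2GRAY)
for v in range(140,240,4):print(v,gr[v,258:304:3].tolist())
```

```bash
python3 m.py w8
```

```text
[ 372.55667345 -343.78058268  219.12987258] [ 0.  -0.5 -1. ]
20 front shoulder [282.1 180. ] tip front [282.3 145.3]
10 front shoulder [281.5 194.7] tip front [281.4 171.7]
0 front shoulder [280.9 210.2] tip front [280.6 197.7]
-10 front shoulder [280.4 226.2] tip front [279.7 223.6]
140 [118, 118, 117, 89, 92, 93, 92, 92, 92, 92, 92, 92, 70, 115, 113, 115]
144 [118, 116, 116, 92, 92, 92, 92, 92, 92, 91, 92, 92, 68, 112, 113, 113]
148 [117, 117, 116, 87, 92, 92, 91, 91, 91, 91, 90, 92, 67, 112, 112, 112]
152 [116, 115, 115, 87, 91, 91, 91, 91, 90, 90, 91, 90, 67, 112, 111, 111]
156 [115, 114, 115, 88, 91, 91, 91, 90, 90, 91, 90, 89, 67, 111, 81, 66]
160 [115, 114, 113, 87, 90, 90, 90, 90, 90, 91, 90, 90, 66, 79, 66, 67]
164 [115, 114, 113, 89, 91, 90, 90, 90, 90, 89, 88, 89, 66, 65, 66, 67]
168 [113, 113, 112, 88, 91, 90, 90, 89, 89, 89, 89, 61, 64, 65, 65, 64]
172 [113, 111, 112, 90, 90, 90, 90, 89, 89, 61, 61, 61, 64, 65, 64, 65]
176 [80, 66, 66,
[... 475 characters left out ...]
57]
204 [107, 109, 109, 105, 105, 106, 70, 67, 63, 72, 105, 104, 105, 104, 105, 104]
208 [108, 107, 106, 105, 108, 75, 43, 46, 44, 46, 65, 104, 104, 106, 104, 105]
212 [107, 109, 107, 107, 56, 42, 40, 40, 41, 40, 41, 54, 105, 105, 105, 105]
216 [106, 106, 105, 107, 59, 37, 36, 37, 36, 36, 35, 59, 104, 106, 105, 104]
220 [107, 105, 107, 104, 27, 29, 28, 27, 28, 27, 26, 27, 105, 106, 106, 105]
224 [106, 106, 106, 103, 28, 29, 29, 29, 27, 27, 27, 29, 188, 183, 105, 105]
228 [107, 106, 105, 104, 29, 28, 28, 26, 28, 27, 27, 26, 186, 183, 182, 182]
232 [106, 106, 109, 137, 27, 27, 25, 27, 27, 27, 27, 26, 142, 190, 183, 182]
236 [105, 109, 183, 57, 25, 25, 26, 27, 24, 25, 25, 26, 76, 186, 184, 182]
```

Call:
drive_effector(
  offsets=[
    [-3, 0, -6, 0, 0],
    [-6, 0, -15, 0, 0],
    [-8, 0, -30, 0, 0],
    [-8, 0, -45, 0, 0],
    [-8, 0, -50, 0, 0],
    [-8, 0, -50, 0, 0],
  ],
)

```text
t: 16.65
eef_pos: [364.3, -344.1, 269.6]
eef_rot: [0.0, 1.0, 0.015, 0.0]
ft_force: [-0.3, 0.5, -1.2]
gripper_width: 15.9
grasp_force: 6.0
```

```bash
python3 m.py w9 >/dev/null
```

Run:
```python
import cv2
a=cv2.imread("pics/w9.png")[130:270,230:330];cv2.imwrite("pics/w9c.png",cv2.convertScaleAbs(cv2.resize(a,None,fx=4,fy=4,interpolation=2),alpha=1.8))
```

View pics/w9c.png

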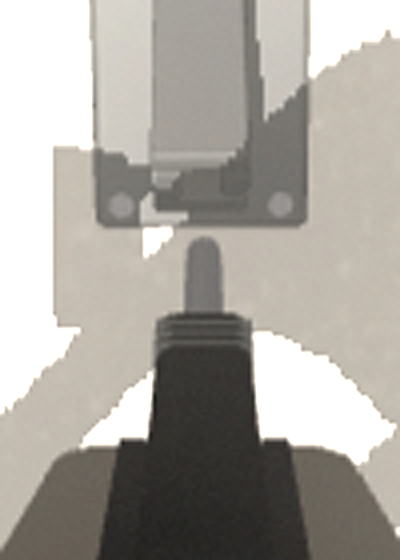

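Run:
```python
from h import *
s=manip.sense();g=s['eef_pos']+np.array([0,0,5]);p=manip.camera_params("wrist");C=-np.array(p['R']).T@p['t'];print(g,C)
f=210/np.tan(np.radians(p['vfov'])/2)
for d in(141,145,149):
  for a in(0,2,4,6,8):
    t=np.radians(a);u=np.array([-np.sin(t),0,np.cos(t)]);n=np.array([np.cos(t),0,np.sin(t)])
    c=g-(d-4)*u;print(d,a,"tip",round(proj(p,c)[1]-4*f/np.linalg.norm(c-C),1),"sh",proj(p,g-(d-75)*u+12*n)[1].round(1),proj(p,g-(d-75)*u+9*n)[1].round(1))
```

```text
[ 364.03429844 -343.91781823  274.07908194] [ 435.67749184 -341.75069386  424.9114183 ]
141 0 tip 199.4 sh 211.6 215.7
141 2 tip 194.4 sh 208.6 212.7
141 4 tip 189.4 sh 205.7 209.8
141 6 tip 184.3 sh 202.7 206.8
141 8 tip 179.3 sh 199.8 203.9
145 0 tip 198.5 sh 210.1 214.2
145 2 tip 193.4 sh 207.0 211.0
145 4 tip 188.2 sh 203.9 207.9
145 6 tip 183.1 sh 200.8 204.8
145 8 tip 178.0 sh 197.7 201.7
149 0 tip 197.5 sh 208.7 212.7
149 2 tip 192.3 sh 205.4 209.4
149 4 tip 187.1 sh 202.2 206.1
149 6 tip 181.9 sh 198.9 202.9
149 8 tip 176.7 sh 195.7 199.7
```

The tip is at px (280.7,188.6) and the shoulder is at row 207.6, which makes the stem about 4° off vertical, leaning toward +x. I'll nudge it against the sleeve's lip once more.

Call:
drive_effector(
  offsets=[
    [0, 0, 25, 0, 0],
    [0, 0, 40, 0, 0],
    [0, 0, 49, 0, 0],
    [4, 0, 49, 0, 0],
    [8, 0, 49, 0, 0],
    [12, 0, 49, 0, 0],
    [16, 0, 49, 0, 0],
    [18.5, 0, 49, 0, 0],
    [18.5, 0, 49, 0, 0],
  ],
)

```text
t: 17.82
eef_pos: [382.8, -343.4, 220.2]
eef_rot: [0.0, 1.0, 0.015, 0.0]
ft_force: [0.3, 0.1, -0.2]
gripper_width: 15.9
grasp_force: 6.0
```

Call:
drive_effector(
  offsets=[
    [-4, 0, -3, 0, 0],
    [-8, 0, -10, 0, 0],
    [-8, 0, -25, 0, 0],
    [-8, 0, -50, 0, 0],
    [-8, 0, -70, 0, 0],
    [-8, 0, -70, 0, 0],
    [-8, 0, -70, 0, 0],
    [-8, 0, -70, 0, 0],
  ],
)

```text
t: 18.82
eef_pos: [374.2, -343.3, 289.3]
eef_rot: [-0.0, 1.0, 0.015, -0.001]
ft_force: [0.5, 0.7, -1.1]
gripper_width: 16.0
grasp_force: 6.0
```

Run:
```python
from h import *
s=manip.sense();g=s['eef_pos']+np.array([0,0,5]);p=manip.camera_params("wrist");C=-np.array(p['R']).T@p['t']
im=manip.snapshot("wrist");cv2.imwrite("pics/w10.png",im[:,:,::-1]);gr=cv2.cvtColor(im,cv2.COLOR_RGB2GRAY)
f=210/np.tan(np.radians(p['vfov'])/2);d=145;print(g)
for a in(-4,-2,0,2,4):
    t=np.radians(a);u=np.array([-np.sin(t),0,np.cos(t)]);n=np.array([np.cos(t),0,np.sin(t)])
    c=g-(d-4)*u;print(d,a,"tip",round(proj(p,c)[1]-4*f/np.linalg.norm(c-C),1),"sh",proj(p,g-(d-75)*u+10*n)[1].round(1))
for v in range(176,222,1):print(v,gr[v,266:298:2].tolist())
```

```text
[ 374.16849759 -343.30901544  294.28380958]
145 -4 tip 208.6 sh 219.1
145 -2 tip 203.4 sh 215.9
145 0 tip 198.3 sh 212.8
145 2 tip 193.2 sh 209.6
145 4 tip 188.1 sh 206.5
176 [65, 64, 58, 59, 58, 59, 56, 56, 57, 57, 57, 57, 57, 58, 62, 64]
177 [65, 100, 56, 57, 56, 56, 56, 56, 55, 56, 56, 57, 55, 58, 63, 63]
178 [64, 108, 56, 57, 57, 58, 56, 56, 55, 57, 55, 55, 55, 60, 63, 63]
179 [67, 108, 56, 55, 55, 56, 59, 60, 60, 60, 55, 54, 54, 59, 63, 63]
180 [65, 108, 56, 56, 56, 54, 61, 62, 60, 61, 56, 53, 54, 60, 63, 64]
181 [65, 108, 56, 57, 56, 56, 61, 62, 62, 61, 56, 55, 55, 57, 63, 63]
182 [65, 107, 55, 55, 55, 57, 61, 62, 61, 61, 54, 55, 54, 57, 63, 62]
183 [65, 108, 75, 55, 56, 57, 61, 62, 61, 60, 54, 54, 55, 56, 61, 62]
184 [64, 107, 82, 56, 58, 61, 62, 62, 62, 63, 55, 55, 54, 61, 62, 63]
185 [63, 107, 82, 76, 
[... 2161 characters left out ...]
 182, 182, 182, 182, 182, 179]
213 [104, 104, 104, 105, 105, 70, 65, 64, 63, 64, 183, 184, 182, 182, 182, 179]
214 [104, 105, 104, 104, 65, 45, 45, 45, 45, 45, 106, 110, 181, 183, 182, 180]
215 [104, 104, 93, 61, 37, 36, 36, 37, 35, 35, 42, 44, 109, 156, 181, 180]
216 [105, 104, 69, 55, 47, 47, 48, 46, 47, 48, 47, 46, 61, 95, 181, 181]
217 [104, 104, 58, 42, 39, 39, 40, 38, 38, 39, 40, 40, 58, 67, 183, 185]
218 [105, 95, 58, 52, 44, 45, 45, 44, 45, 43, 45, 44, 57, 61, 184, 185]
219 [104, 93, 60, 47, 37, 37, 37, 35, 36, 36, 36, 35, 53, 66, 181, 183]
220 [105, 107, 55, 51, 48, 48, 49, 49, 48, 47, 49, 49, 52, 58, 181, 183]
221 [104, 115, 60, 45, 38, 38, 38, 37, 38, 38, 36, 38, 53, 61, 184, 185]
```

Call:
drive_effector(
  offsets=[
    [0, 0, 0, 0, 0],
    [0, 0, 0, 0, 0],
    [0, 0, 0, 0, 0],
    [0, 0, 0, 0, 0],
  ],
  grip_force=12,
)

```text
t: 19.38
eef_pos: [374.6, -343.7, 290.1]
eef_rot: [0.0, 1.0, 0.015, 0.0]
ft_force: [0.4, -0.1, -0.8]
gripper_width: 16.1
grasp_force: 12.0
```

Run:
```python
from h import *
s=manip.sense();print(abs(s['qvel']).max(),s['gripper_width'])
im=manip.snapshot("wrist");gr=cv2.cvtColor(im,cv2.COLOR_RGB2GRAY);print(gr[194:204,280].tolist())
print(manip.close_job())
```

```text
0.0019256071240675286 16.113700772615754
[104, 105, 104, 104, 105, 89, 69, 63, 64, 63]
the job is handed in; nothing more can be done
None
```

The job is handed in at about 19 s: the tally hangs on the post down at its foot and is released, and the tester is held still and upright, stem down within about 1° with its tip about 15 cm above the worktop. No verdict came back.

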